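# Load the blow-off cradle and set the air valve

## Robot

A 6-joint arm with a two-finger parallel gripper is mounted at the origin on the work surface. World frame = base frame: x ahead of the robot, y to its left, z up, the work surface at z = 0. Lengths are in m, angles in rad, forces in N, time in s.
With the tool pointing down it reaches from about 0.375 to 0.9 m from the base axis. Payload 3.1 kg.
Tool frame: the origin (TCP) lies at the very end of the fingers, on their centre line; the grasp point (between the pads) lies 19 mm behind it; z points along the fingers, y is the line along which they close (so a half turn about z gives the same grasp; the last joint's range is limited). The gripper opens to 85 mm and grips with 20 to 120 N. Pads are 22 mm wide; open, the fingers measure 114 mm over their backs; the gripper's body (76 mm by 85 mm) begins 54 mm behind the grasp point. The pads swing forward as they close: fully open they stand 13 mm farther back than shut.
Start: joints at [-1.474, 0.527, 1.433, -0, 1.181, -0.178], TCP at [0.17, -0.601, 0.231] pointing down, gripper open.
Joint ranges: [-3.08, 3.08], [-0.75, 2.2], [0.22, 2.44], [-1.43, 4.57], [0, 2.65], [-2.85, 2.85]. Speed limits (rad/s): [2.79, 2.79, 3.14, 3.14, 3.14, 3.14].

## Interface

Orientations are given as a unit quaternion [x, y, z, w].
In Python, from station import sense, snapshot, camera_params, sign_off gives the robot as it stands.
- The arm moves only by the shell command python3 -m handwheel 'ROWS' [OPENING] [FORCE]. ROWS is JSON, a list that holds one entry, the list of rows, each a list of 4 numbers: the shift along the tool's x, y, z in units of 25 mm (1.0 is 25 mm), then the turn about the tool's z in units of 6 degrees (1.0 is 6 degrees). A call has 1 to 20 rows; each row shifts and turns the commanded pose from where the row before left it, along the tool's axes as they then stand; what a row does not reach is not made up. A row lasts 1/8 s, in which the tool goes at most 62.5 mm and 10.7 degrees, less where a joint would pass 70% of its speed; a pose out of reach is approached as far as the arm can. A call is refused whole if a number of a shift passes 1 or a number of a turn 1, either way. A call with a gripper value outside its range is refused whole. OPENING is the finger opening in mm, from 0 to 85.4, set as the call begins (- or left out, the last holds). The fingers move at their own pace and stop on an object; FORCE is the grip in N (left out, the last holds). Time passes only in rows, so rows that do not move let the fingers close. It gives the time, the measured TCP pose, the force, the opening and the grip force at its end, in the units of the state.
- sense(): the state, without advancing time (a new reading comes with each control period).
- snapshot(name): name is "scene" or "top" or "wrist"; returns (picture, depth): 480x640x3 uint8, red, green, blue; 480x640 float32, m along the optical axis (not along the pixel's ray), 0 where there is no reading.
- camera_params(name): a dict with "mtx" (3x3 intrinsics, pixels), "extrinsics" (4x4, takes a point from camera to world coordinates); the wrist camera has in their place "hand_eye" (4x4, takes a point from camera to tool coordinates, whose origin is the TCP and whose axes are the flange's). Camera axes: x right, y up, looking along -z (the intrinsics and any distortion apply to the point x, -y, -z); pixel columns grow to the right and rows downward; lengths in m; the calibration is good to about 2 mm. A picture is of the moment at which its call begins: read the wrist's pose just before it. camera_params takes no time and is no camera call.
- sign_off(): hands the job in; it is judged then, once.
The state is a dict: "t": time; "q": joint angles; "qd": joint speeds; "tau": joint torques, N m; "tcp_pos": TCP position; "tool_rot": TCP orientation; "force": force on the tool from outside, world axes, zero at the start; "ft_torque": the same for the moment, N m; "finger_gap": opening from 0.0 (shut) to 1.0 (fully open); "gripper_force": force on a finger pad.
Only numpy, scipy, OpenCV 4.12 (cv2) and the standard library are available. Lean on these libraries where they do the work, as an engineer would, in place of code of your own. Each camera call takes 0.05 s, during which the arm holds its last target. There are 200 camera calls.

## Task

Lay the white glue bottle gently on its side across both blue V-saddles of the air blow-off station, with its orange nozzle pointing towards the valve, and let go of it. Only then turn the red valve lever open until it lines up with the green marker on the dial, and leave it there. Do not disturb the flask, the jar or the tape roll.

Things in the scene. Friction and masses are not known exactly. Their poses are not given: they have to be found in the camera images.
- bottle: White glue bottle standing upright on the table at the start, loose, about 0.16 kg, with a painted blue band. Origin: centre of its underside; z runs up its axis to the nozzle. Round body 40 mm in diameter from 0 to 118 mm above the underside, a short shoulder to 124 mm, then the orange cone nozzle (18 mm wide at its foot, 8 mm at its tip) to 146 mm.
- bottle_mid (a point): Point on the bottle's axis, 60 mm above its underside.
- nozzle (a point): Tip of the bottle's orange nozzle, on the axis, 146 mm above its underside.
- cradle (a point): Centre of the cradle on the fixed station, 50 mm above the table: when the bottle lies properly, bottle_mid is here. Axes are the station's: z up, y level along the cradle, with the valve on the -y side, so the nozzle must point to -y; x points away from the robot to the blow bar.
- station: The fixed station: grey plate, 8 mm thick, 190 by 400 mm. Same axes as the cradle. Two blue V-saddles (90 degree grooves) stand 38 mm either side of the cradle centre along y, 12 mm thick, 60 mm wide, up to 47 mm above the table; the 64 mm between them is free for fingers. The steel blow bar runs along y at x = +92 mm, top 55 mm high. Origin: under the plate, at cradle y = -95 mm.
- valve_axis (a point): Point on the upright turning axis of the ball valve, 75 mm above the table (mid-height of the lever), at x = +30, y = -225 mm from the cradle in the station's axes. Below the lever is a fixed white dial disc, 52 mm in radius, its top 57 mm above the table; beyond the disc the space under the lever is free down to the plate.
- valve (a joint): Opening angle of the valve lever, 0 (closed) to 1.571 rad (fully open). At 0 the lever points along the station's -x from the axis; it grows counter-clockwise seen from above, so that at 1.571 the lever points along -y. Friction of about 0.15 N m (some 2 N at the grip); it stays where it is left.
- lever_grip (a point): Centre of the red grip of the valve lever, 82 mm out from the valve axis, 75 mm above the table. The grip is 16 mm wide, 14 mm thick and reaches from 53 to 108 mm from the axis; its x axis points along the lever towards the valve axis. From there inwards the lever is a steel bar 10 mm wide.
- marker (a joint): Angle of the flat green marker on the dial, measured like the valve's: the lever is right when the valve reads the same angle. It cannot be moved by the robot.
- marker_tip (a point): Outer end of the green marker, at the dial's rim, 52 mm from the valve axis, 58 mm above the table; its x axis points to the valve axis. The marker is an 18 mm wide green strip from the stem to the rim.
- flask: Bystander: white drinking flask with grey cap, 68 mm in diameter, 210 mm high, loose, standing. Origin: centre of its underside.
- jar: Bystander: small amber glass jar with black lid, 52 mm in diameter, 50 mm high, loose. Origin: centre of its underside.
- roll: Bystander: yellow tape roll lying flat, 72 mm in diameter, 22 mm high, loose. Origin: centre of its underside.

How it is judged:
On the way, in this order (a step that is already met when the one before it is completed fails the run):
1. the bottle lies in the cradle, nozzle towards the valve, released and at rest (x of bottle_mid in the frame of cradle between -0.008 and 0.008 m and y of bottle_mid in the frame of cradle between -0.013 and 0.013 m and z of bottle_mid in the frame of cradle between -0.008 and 0.008 m and angle between the z axis of bottle and the y axis of cradle, either way round below 0.1 rad and y of nozzle in the frame of cradle below -0.05 m and contact force between the fingers and bottle below 0.3 N and linear speed of bottle below 0.02 m/s), for 0.2 s.
2. the lever lines up with the green marker (angle between the x axis of lever_grip and the x axis of marker_tip, either way round below 0.07 rad and velocity of joint valve between -0.02 and 0.02 rad/s), for 0.2 s.
At the end, for the whole second after the job is handed in: The bottle lies on both saddles, released and at rest, nozzle towards the valve: bottle_mid within 8 mm of the cradle centre sideways and in height and 13 mm along it, its axis within 0.1 rad of the cradle's; the valve lever is at rest within 0.07 rad of the green marker (all of step 1 and all of step 2); the robot touches nothing.
It fails at once if the valve is opened by more than 0.35 rad while the bottle is not in the cradle (bottle_mid more than 40 mm from the cradle centre) (value of joint valve above 0.35 rad and distance between bottle_mid and cradle above 0.04 m).
It fails at once if the bottle is dropped or toppled into the cradle (over 0.6 m/s within 60 mm of it) (linear speed of bottle above 0.6 m/s and distance between bottle_mid and cradle below 0.06 m).
It fails at once if the flask is disturbed (moved by over 25 mm) (distance of flask from where it was at the start of the episode above 0.025 m).
It fails at once if the jar is disturbed (moved by over 25 mm) (distance of jar from where it was at the start of the episode above 0.025 m).
It fails at once if the roll is disturbed (moved by over 25 mm) (distance of roll from where it was at the start of the episode above 0.025 m).
It also fails if it takes over 61 s, if anything falls off the work surface, if the arm or the gripper's body presses on something with over 40 N, if the wrist force passes 120 N, or if a joint passes its speed limit or range.

## Working session

There is one attempt and no reset: what is moved stays moved. The work goes in short steps, Python scripts to look and compute and a shell command to move; the robot and the scene stay as the last step left them, time stands still between calls to the robot, and variables do not carry over. Pictures are saved under pics/ and viewed, at most 10 in all, crops included, and the job is handed in when it is done.

```bash
ls; mkdir -p pics; python3 - <<'E'
from station import *
import cv2,numpy as np
np.set_printoptions(precision=4,suppress=True)
s=sense();print(s['t'],s['tcp_pos'],s['tool_rot'],s['finger_gap'])
ims=[]
for n in ['scene','top']:
    p,d=snapshot(n);c=camera_params(n);print(n,c)
    np.savez(f'pics/{n}0.npz',p=p,d=d)
    cv2.imwrite(f'pics/{n}0.png',p[:,:,::-1])
print(camera_params('wrist'))
E
```

```text
pics
0.0 [ 0.1702 -0.6006  0.2303] [ 0.9905  0.1375  0.     -0.0011] 0.9964275487536118
scene {'mtx': array([[518.4607,   0.    , 329.6585],
       [  0.    , 518.4607, 249.6156],
       [  0.    ,   0.    ,   1.    ]]), 'extrinsics': array([[-0.5474, -0.6795,  0.4885,  1.1812],
       [ 0.8367, -0.4339,  0.334 ,  0.4037],
       [-0.015 ,  0.5916,  0.8061,  1.1736],
       [ 0.    ,  0.    ,  0.    ,  1.    ]])}
top {'mtx': array([[612.2692,   0.    , 318.3472],
       [  0.    , 612.2692, 238.8623],
       [  0.    ,   0.    ,   1.    ]]), 'extrinsics': array([[-0.0735,  0.972 , -0.2231,  0.1937],
       [-0.9973, -0.0717,  0.0164, -0.0387],
       [-0.    ,  0.2237,  0.9747,  1.6583],
       [ 0.    ,  0.    ,  0.    ,  1.    ]])}
{'mtx': array([[340.7312,   0.    , 312.6413],
       [  0.    , 340.7312, 236.1182],
       [  0.    ,   0.    ,   1.    ]]), 'hand_eye': array([[-0.0001,  0.9473,  0.3203,  0.0825],
       [ 1.    ,  0.0003, -0.0006, -0.0006],
       [-0.0006,  0.3203, -0.9473, -0.1419],
       [ 0.    ,  0.    ,  0.    ,  1.    ]])}
```

View pics/scene0.png

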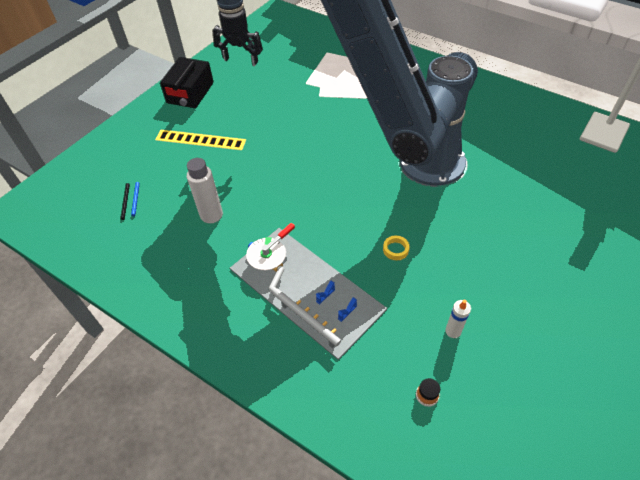

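View pics/top0.png

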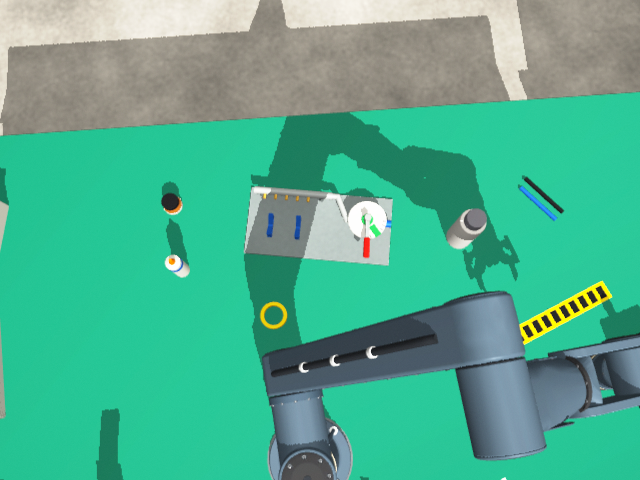

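The scene view shows the bottle at (457,320), jar at (428,392), roll at (397,248), flask at (205,190), saddles at (325,292) and (347,308), and the valve at (267,254). In the top view these are the bottle (177,266), saddles (270,225) and (297,227), and the valve at (367,220) with its red grip pointing to the robot. The tool can't tilt, so I'll tip the bottle in the grip against the table.

```bash
cat > h.py <<'E'
import numpy as np,cv2
from station import *
from scipy.spatial.transform import Rotation as R
np.set_printoptions(precision=4,suppress=True)
HSV={'blue':((110,150,40),(128,255,255)),'orange':((5,170,150),(15,255,255)),'red':((0,180,120),(4,255,255)),'green':((48,120,60),(70,255,255)),'yellow':((20,150,120),(30,255,255))}
def mask(p,c):
    return cv2.inRange(cv2.cvtColor(p,cv2.COLOR_RGB2HSV),*HSV[c])
def blobs(p,c,amin=8):
    n,l,st,ce=cv2.connectedComponentsWithStats(mask(p,c))
    return [(ce[i],st[i],l==i) for i in range(1,n) if st[i][4]>=amin]
def pose(n,s=None):
    c=camera_params(n)
    if n!='wrist': return c['mtx'],c['extrinsics']
    T=np.eye(4);T[:3,:3]=R.from_quat(s['tool_rot']).as_matrix();T[:3,3]=s['tcp_pos']
    return c['mtx'],T@c['hand_eye']
def ray(K,E,uv):
    d=np.array([(uv[0]-K[0,2])/K[0,0],-(uv[1]-K[1,2])/K[1,1],-1]);return E[:3,3],E[:3,:3]@d
def onz(K,E,uv,z):
    o,d=ray(K,E,uv);return o+d*(z-o[2])/d[2]
def tri(a,b):
    (o,d),(p,e)=a,b;d=d/np.linalg.norm(d);e=e/np.linalg.norm(e)
    A=np.c_[d,-e];x=np.linalg.lstsq(A,p-o,rcond=None)[0]
    q,r=o+d*x[0],p+e*x[1];return (q+r)/2,np.linalg.norm(q-r)
def cloud(K,E,m,d):
    v,u=np.nonzero(m&(d>0));z=d[v,u]
    c=np.c_[(u-K[0,2])/K[0,0]*z,-(v-K[1,2])/K[1,1]*z,-z]
    return c@E[:3,:3].T+E[:3,3]
E
python3 - <<'E'
from h import *
for n in ['scene','top']:
    f=np.load(f'pics/{n}0.npz');p,d=f['p'],f['d'];K,E=pose(n)
    for c in HSV:
        for ce,st,m in blobs(p,c,12):
            q=cloud(K,E,m,d)
            if len(q): print(n,c,ce.round(1),st,np.median(q,0),'zmax',np.percentile(q[:,2],95))
E
```

```text
scene blue [82.2  1.6] [71  0 23  6 65] [ 0.1217 -1.4025  0.1783] zmax 0.18809920240382166
scene blue [325.2 292.3] [316 281  19  23 172] [ 0.6035 -0.0056  0.029 ] zmax 0.04585111236960233
scene blue [347.3 309.3] [338 298  19  23 165] [0.6152 0.069  0.0295] zmax 0.04570158303063663
scene blue [457.7 317.6] [452 312  14   9  37] [0.5321 0.3194 0.0963] zmax 0.10362459734725915
scene orange [462.5 305.1] [460 302   6   7  33] [0.5203 0.3171 0.1342] zmax 0.14375808251503766
scene red [286.2 230.3] [279 224  15  14  88] [ 0.5273 -0.1833  0.0799] zmax 0.08548613909946752
scene green [267.6 240. ] [265 237   6   7  29] [ 0.5677 -0.218   0.0576] zmax 0.06173452812187832
scene green [265.9 253.9] [261 249  11   9  39] [ 0.612  -0.1901  0.061 ] zmax 0.06425841595012019
scene yellow [178.8 137.2] [156 130  46  15 244] [ 0.3505 -0.7681  0.0008] zmax 0.005284483595949296
scene yellow [208.5 140.9] [199 136  19  11  85] [ 0.3132 -0.6693  0.0012] zmax 0.0062855647723242475
scene yellow [229.3 143.3] [216 138  27  12 120] [ 0.2837 -0.6011  0.0012] zmax 0.005411079126268369
scene yellow [395.7 247.4] [383 236  26  24 361] [0.376  0.0744 0.0188] zmax 0.024824850828757208
top orange [174.6 208.2] [165 200  16  13  49] [0.6809 0.3231 0.0227] zmax 0.030845518568529545
top red [366.  247.1] [363 238   7  19 100] [ 0.5228 -0.1884  0.0824] zmax 0.08777409687831102
top green [362.9 219.8] [362 216   3   8  16] [ 0.6022 -0.1893  0.0619] zmax 0.0646947632449007
top green [374.7 230.2] [370 225  11  12  66] [ 0.572  -0.2188  0.0591] zmax 0.06492363221747016
top yellow [563.9 311.5] [ 520  281   92   63 1320] [ 0.3235 -0.7124  0.0026] zmax 0.008985533849026981
top yellow [273.4 314.8] [261 302  26  27 285] [0.3707 0.0686 0.0214] zmax 0.027818428396177697
```

```bash
python3 -m handwheel '[[[0,0,-0.45,-1],[0,0,-0.45,-1],[0,0,-0.45,-1],[0,0,-0.45,-1],[0,0,-0.45,-1],[0,0,-0.45,-1],[0,0,-0.45,-1],[0,0,-0.45,-1],[0,0,-0.45,-1],[0,0,-0.45,-1],[0,0,-0.45,-1],[1,0.4,0,0],[1,0.4,0,0],[1,0.4,0,0],[1,0.4,0,0],[1,0.4,0,0],[1,0.4,0,0],[1,0.4,0,0],[1,0.4,0,0],[1,0.4,0,0]]]' 85
python3 -m handwheel '[[[1,0.4,0,0],[1,0.4,0,0],[1,0.4,0,0],[1,0.4,0,0],[1,0.4,0,0],[1,0.4,0,0],[1,0.4,0,0],[1,0.4,0,0],[1,0.4,0,0],[1,0.4,0,0],[1,0.4,0,0],[1,0.4,0,0],[1,0.4,0,0],[1,0.4,0,0],[0,0,0,0],[0,0,0,0]]]'
python3 - <<'E'
from h import *
s=sense();print(s['t'],s['tcp_pos'],s['tool_rot'],s['q'])
p,d=snapshot('wrist');K,E=pose('wrist',s);cv2.imwrite('pics/w1.png',p[:,:,::-1]);np.savez('pics/w1.npz',p=p,d=d,K=K,E=E)
for c in HSV:
    for ce,st,m in blobs(p,c,40):
        q=cloud(K,E,m,d);print(c,ce.round(1),st,np.median(q,0),'zmax',np.percentile(q[:,2],95))
E
```

```text
t: 2.6
tcp_pos: [0.2921, -0.39, 0.355]
tool_rot: [0.756, 0.655, 0.0, -0.0]
force: [-0.4, -0.2, 0.1]
finger_gap: 0.996
gripper_force: 0.0
t: 4.6
tcp_pos: [0.4794, -0.065, 0.355]
tool_rot: [0.756, 0.655, -0.0, -0.0]
force: [-0.2, 0.7, -0.2]
finger_gap: 0.995
gripper_force: 0.0
4.6 [ 0.4794 -0.065   0.355 ] [ 0.7557  0.6549 -0.0004 -0.    ] [-0.3659  0.1968  1.6006 -0.0006  1.3446 -0.2231]
red [358.6 273.8] [341 270  37   9 320] [ 0.524  -0.184   0.0811] zmax 0.082684129575328
green [415.  263.1] [406 260  20   9  78] [ 0.6049 -0.1884  0.0608] zmax 0.06187164970294697
green [392.  283.5] [383 279  21  12 136] [ 0.5713 -0.217   0.0581] zmax 0.05932506243565412
yellow [214.8  89. ] [ 188   60   57   60 1406] [0.3702 0.0741 0.0208] zmax 0.0225738739402635
```

View pics/w1.png

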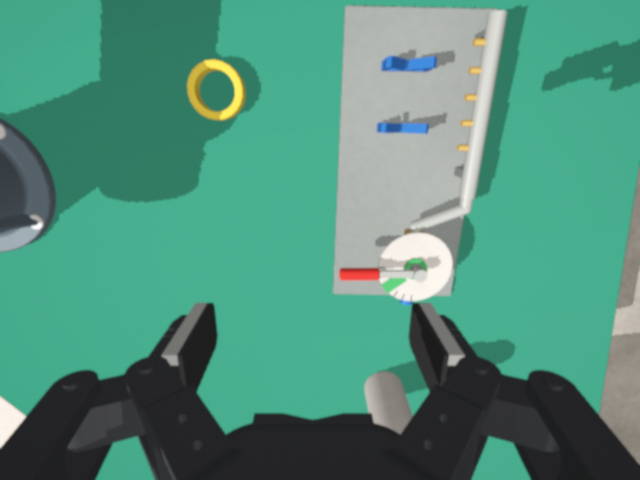

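The wrist view shows the saddles at (410,64) and (402,128), the dial at (415,265) with the red grip at (358,274), and the green marker at (392,284). I'll get a closer second wrist view over the cradle.

```bash
sed -i "s/(110,150,40)/(100,150,40)/" h.py
python3 -m handwheel '[[[0.9,0.2,0.1,0],[0.9,0.2,0.1,0],[0.9,0.2,0.1,0],[0.9,0.2,0.1,0],[0.9,0.2,0.1,0],[0.9,0.2,0.1,0],[0.9,0.2,0.1,0],[0.9,0.2,0.1,0],[0.9,0.2,0.1,0],[0.9,0.2,0.1,0],[0,0,0,0],[0,0,0,0]]]'
python3 - <<'E'
from h import *
s=sense();print(s['t'],s['tcp_pos'],s['tool_rot'],s['q'])
p,d=snapshot('wrist');K,E=pose('wrist',s);cv2.imwrite('pics/w2.png',p[:,:,::-1]);np.savez('pics/w2.npz',p=p,d=d,K=K,E=E)
V={}
for n in ['w1','w2','scene0','top0']:
    f=np.load(f'pics/{n}.npz');p,d=f['p'],f['d']
    K,E=(f['K'],f['E']) if n[0]=='w' else pose(n[:-1])
    V[n]=[]
    for ce,st,m in blobs(p,'blue',12):
        q=cloud(K,E,m,d);med=np.median(q,0)
        if abs(med[0]-.61)>.06 or abs(med[1]-.03)>.1: continue
        t=q[q[:,2]>.035]
        r=cv2.minAreaRect((q[:,:2]*1000).astype(np.float32))
        V[n].append((med[1],ray(K,E,ce)))
        print(n,ce.round(1),len(q),med,'z98',np.percentile(q[:,2],98),r)
    V[n].sort(key=lambda a:a[0])
for a,b in [('w1','w2'),('w2','top0'),('w2','scene0'),('top0','scene0')]:
    for i in range(min(len(V[a]),len(V[b]))): print(a,b,*tri(V[a][i][1],V[b][i][1]))
E
```

```text
t: 6.15
tcp_pos: [0.5613, 0.15, 0.33]
tool_rot: [0.756, 0.655, -0.0, 0.0]
force: [-0.9, -0.2, 0.1]
finger_gap: 0.993
gripper_force: 0.0
6.15 [0.5613 0.15   0.33  ] [ 0.7559  0.6546 -0.0004  0.0001] [ 0.0692  0.3698  1.418  -0.0006  1.3543  0.2127]
w1 [408.6  63.7] 574 [0.6207 0.0655 0.0349] z98 0.04662744566417245 ((616.8701171875, 65.96282958984375), (11.8614501953125, 57.658206939697266), 81.01522827148438)
w1 [402.5 127.4] 360 [ 0.6093 -0.0077  0.0352] z98 0.04694760392100808 ((604.8612670898438, -7.994499206542969), (9.036559104919434, 57.120670318603516), 81.72945404052734)
w2 [362.1 239.5] 470 [0.6204 0.0689 0.0305] z98 0.046680877664684074 ((617.0283203125, 67.80401611328125), (10.316885948181152, 56.50359344482422), 80.78630065917969)
w2 [358.7 288.3] 486 [ 0.6081 -0.006   0.0285] z98 0.04626669534413326 ((605.0611572265625, -7.445686340332031), (11.488996505737305, 56.35389709472656), 81.40409851074219)
scene0 [325.3 292.3] 175 [ 0.6034 -0.0056  0.029 ] z98 0.04726698116908128 ((606.775390625, -7.125932693481445), (13.363706588745117, 59.41852569580078), 80.72160339355469)
s
[... 254 characters left out ...]
5, 63.97536849975586), (12.929028511047363, 60.38794708251953), 81.27622985839844)
top0 [297.4 226.7] 106 [ 0.6063 -0.0116  0.0347] z98 0.0516336318714582 ((603.3180541992188, -11.527107238769531), (11.806235313415527, 56.309017181396484), 81.23857879638672)
w1 w2 [ 0.607  -0.0082  0.0239] 0.001074161830525171
w1 w2 [0.6191 0.0668 0.0241] 0.0006457204215111876
w2 top0 [ 0.6073 -0.0112  0.0181] 0.000648536972785068
w2 top0 [0.6194 0.0639 0.0155] 0.0006600498256465997
w2 scene0 [ 0.6064 -0.0065  0.026 ] 0.00045849360332112806
w2 scene0 [0.6186 0.0682 0.0265] 0.0008322480165862947
top0 scene0 [ 0.6056 -0.0095  0.0224] 0.004147163794310329
top0 scene0 [0.6168 0.0654 0.021 ] 0.0037736310420993825
```

View pics/w2.png

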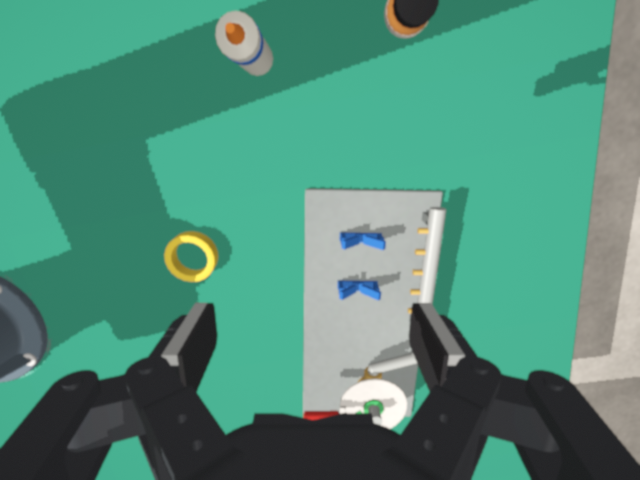

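The wrist view now shows the bottle nozzle at (235,34), band at (253,52), jar at (410,12), and saddles at (362,240) and (359,288). The saddles give a cradle centre of about (0.611,0.030) at 81.1°, tops at 47 mm as stated. Next I'll locate the bottle.

```bash
python3 - <<'E'
from h import *
f=np.load('pics/w2.npz');g={'w2':(f['p'],f['d'],f['K'],f['E'])}
for n in ['scene','top']:
    z=np.load(f'pics/{n}0.npz');g[n]=(z['p'],z['d'],*pose(n))
R_={}
for n,(p,d,K,E) in g.items():
    hsv=cv2.cvtColor(p,cv2.COLOR_RGB2HSV)
    m=cv2.inRange(hsv,(3,140,120),(20,255,255)) # orange
    k,l,st,ce=cv2.connectedComponentsWithStats(m)
    for i in range(1,k):
        q=cloud(K,E,l==i,d)
        if len(q) and st[i][4]>8 and q[:,2].max()>.11 and abs(np.median(q[:,1])-.32)<.05:
            print(n,'nozzle',ce[i],np.median(q,0),'hi',q[:,2].max());R_[n]=ray(K,E,ce[i])
    q=cloud(K,E,np.ones(d.shape,bool),d)
    q=q[(abs(q[:,0]-.52)<.05)&(abs(q[:,1]-.32)<.05)&(q[:,2]>.03)]
    b=q[(q[:,2]<.112)];print(n,'body',len(b),cv2.minEnclosingCircle((b[:,:2]*1000).astype(np.float32)))
    t=q[(q[:,2]>.112)&(q[:,2]<.128)]
    if len(t):print(n,'top rim',len(t),cv2.minEnclosingCircle((t[:,:2]*1000).astype(np.float32)),'zmax',q[:,2].max())
for a,b in [('w2','top'),('w2','scene'),('top','scene')]:
    if a in R_ and b in R_: print(a,b,tri(R_[a],R_[b]))
E
```

```text
w2 nozzle [234.3895  32.9404] [0.5168 0.312  0.1378] hi 0.14786526502729858
w2 body 614 ((514.952392578125, 314.07373046875), 20.167667388916016)
w2 top rim 1396 ((514.4973754882812, 314.8399963378906), 19.92768669128418) zmax 0.14786526502729858
scene nozzle [462.6842 304.9474] [0.52   0.3171 0.1345] hi 0.14899465603904294
scene body 300 ((517.8501586914062, 316.4261474609375), 19.965396881103516)
scene top rim 178 ((516.6535034179688, 316.16455078125), 20.745811462402344) zmax 0.14899465603904294
top nozzle [171.72 261.4 ] [0.5109 0.3094 0.135 ] hi 0.1498125622358646
top body 130 ((514.38916015625, 310.1543273925781), 21.230175018310547)
top top rim 152 ((514.093994140625, 311.55712890625), 20.67799949645996) zmax 0.15077538828069548
w2 top (array([0.514 , 0.3145, 0.1225]), np.float64(0.003111460591830083))
w2 scene (array([0.5143, 0.3157, 0.1265]), np.float64(0.001204544262959875))
top scene (array([0.513 , 0.3143, 0.124 ]), np.float64(0.003563281481107221))
```

```bash
python3 -m handwheel '[[[0.9,-0.4,0,0],[0.9,-0.4,0,0],[0.9,-0.4,0,0],[0.9,-0.4,0,0],[0.9,-0.4,0,0],[0.9,-0.4,0,0],[0.87,-0.37,0,0],[0,0,0.99,0],[0,0,0.99,0],[0,0,0.99,0],[0,0,0.99,0],[0,0,0.99,0],[0,0,0.99,0],[0,0,0.99,0],[0,0,0.99,0],[0,0,0.99,0],[0,0,0.99,0],[0,0,0,0]]]' 85
python3 -m handwheel '[[[0,0,0,0],[0,0,0,0],[0,0,0,0],[0,0,0,0],[0,0,0,0],[0,0,0,0]]]' 30 20
```

```text
t: 8.45
tcp_pos: [0.5141, 0.3143, 0.0811]
tool_rot: [0.756, 0.654, -0.002, -0.001]
force: [-0.9, -0.0, -0.2]
finger_gap: 0.995
gripper_force: 0.0
t: 9.2
tcp_pos: [0.5158, 0.3159, 0.0838]
tool_rot: [0.756, 0.655, 0.001, 0.0]
force: [-0.8, -0.6, 5.6]
finger_gap: 0.459
gripper_force: 20.2
```

```bash
python3 -m handwheel '[[[-0.36,0,0,0],[-0.36,0,0,0],[-0.36,0,0.02,0],[-0.36,0,0.03,0],[0,0,0,0]]]' - 20
python3 - <<'E'
from h import *
p,d=snapshot('scene');cv2.imwrite('pics/s3.png',cv2.resize(p[220:380,380:600,::-1],None,fx=3,fy=3))
E
```

```text
t: 9.82
tcp_pos: [0.5104, 0.2799, 0.0821]
tool_rot: [0.756, 0.654, 0.001, 0.0]
force: [-1.4, 0.1, 6.4]
finger_gap: 0.461
gripper_force: 20.2
```

View pics/s3.png

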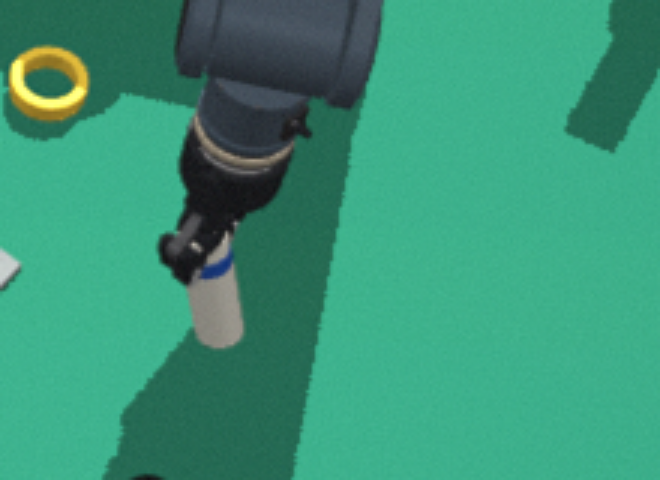

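The base stayed put at about (220,345) in the crop while the top leaned left by about 20°, so pivoting in the grip works. I'll continue the arc.

```bash
python3 -m handwheel '[[[-0.35,0,0.08,0],[-0.35,0,0.09,0],[-0.33,0,0.14,0],[-0.33,0,0.15,0],[-0.3,0,0.2,0],[-0.3,0,0.2,0],[-0.26,0,0.25,0],[-0.26,0,0.25,0],[-0.21,0,0.29,0],[-0.21,0,0.29,0],[-0.16,0,0.32,0],[-0.16,0,0.32,0],[0,0,0,0]]]' - 20
python3 - <<'E'
from h import *
p,d=snapshot('scene');cv2.imwrite('pics/s4.png',cv2.resize(p[220:380,380:600,::-1],None,fx=3,fy=3))
E
```

```text
t: 11.5
tcp_pos: [0.4978, 0.2, 0.0159]
tool_rot: [0.756, 0.655, -0.001, -0.001]
force: [0.1, -0.8, 0.0]
finger_gap: 0.462
gripper_force: 20.1
```

View pics/s4.png

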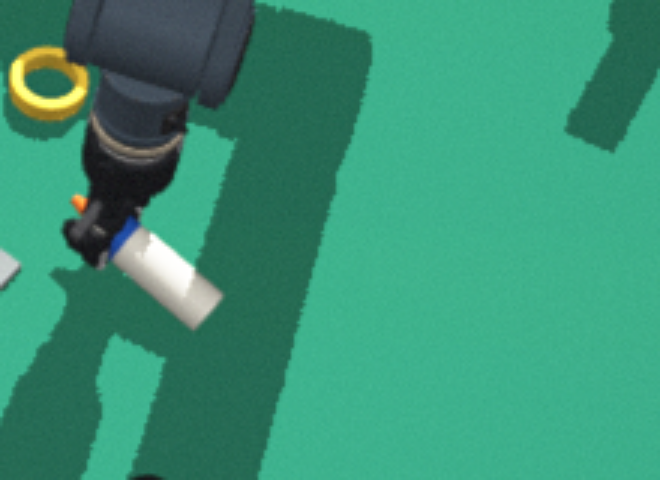

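The bottle is now nearly flat: nozzle at crop (78,203), base at (205,310). I'll lower it, open, shift 41 mm to mid-bottle and look.

```bash
python3 -m handwheel '[[[-0.1,0,0.2,0],[-0.1,0,0.2,0],[0,0,0,0]]]' - 20
python3 -m handwheel '[[[0,0,0,0],[0,0,0,0],[0,0,0,0],[0,0,0,0]]]' 52
python3 -m handwheel '[[[0.4,0,0,0],[0.4,0,0,0],[0.4,0,0,0],[0.44,0,0,0],[0,0,0,0],[0,0,0,0]]]'
python3 - <<'E'
from h import *
s=sense();K,E=pose('wrist',s);p,d=snapshot('wrist');np.savez('pics/w5.npz',p=p,d=d,K=K,E=E);cv2.imwrite('pics/w5.png',p[:,:,::-1])
q,e=snapshot('scene');np.savez('pics/scene5.npz',p=q,d=e)
T=R.from_quat(s['tool_rot']).as_matrix()
for n,(p,d,K,E) in {'w':(p,d,K,E),'s':(q,e,*pose('scene'))}.items():
    hsv=cv2.cvtColor(p,cv2.COLOR_RGB2HSV)
    for nm,lo,hi in [('orange',(3,140,120),(20,255,255)),('blue',(100,150,40),(128,255,255)),('white',(0,0,100),(180,60,255))]:
        c=cloud(K,E,cv2.inRange(hsv,lo,hi)>0,d)
        r=(c-s['tcp_pos'])@T
        k=(abs(r[:,1])<.04)&(abs(r[:,0])<.12)&(c[:,2]<.06)&(c[:,2]>.005)
        r,c=r[k],c[k]
        if len(r): print(n,nm,len(r),'tool x',np.percentile(r[:,0],[1,50,99]),'tool y',np.percentile(r[:,1],[1,50,99]),'z',np.percentile(c[:,2],[50,99]))
        if nm=='white' and len(r): print('rect',cv2.minAreaRect((r[:,:2]*1000).astype(np.float32)))
E
```

```text
t: 11.92
tcp_pos: [0.4976, 0.1952, 0.0064]
tool_rot: [0.756, 0.655, -0.0, -0.0]
force: [0.3, 1.0, 1.0]
finger_gap: 0.456
gripper_force: 20.1
t: 12.42
tcp_pos: [0.4979, 0.1953, 0.0069]
tool_rot: [0.756, 0.655, 0.0, 0.0]
force: [0.0, 0.1, 0.6]
finger_gap: 0.607
gripper_force: 0.0
t: 13.18
tcp_pos: [0.5035, 0.2359, 0.0068]
tool_rot: [0.756, 0.655, -0.0, -0.0]
force: [-0.4, 0.8, -0.2]
finger_gap: 0.61
gripper_force: 0.0
w blue 1209 tool x [-0.0397 -0.0312 -0.027 ] tool y [-0.0194 -0.0007  0.0185] z [0.0364 0.04  ]
w white 22512 tool x [-0.0259  0.024   0.0613] tool y [-0.0313 -0.0003  0.0304] z [0.0366 0.0466]
rect ((12.073081970214844, -1.889373779296875), (67.29552459716797, 103.9234848022461), 74.15814971923828)
s orange 34 tool x [-0.0822 -0.0711 -0.0636] tool y [-0.0045  0.002   0.0075] z [0.0241 0.029 ]
s blue 53 tool x [-0.0401 -0.0353 -0.0274] tool y [-0.0147  0.0099  0.0209] z [0.0363 0.0432]
s white 473 tool x [-0.0572  0.0299  0.062 ] tool y [-0.0154  0.0093  0.03  ] z [0.035  0.0432]
rect ((1.6421432495117188, 1.4101066589355469), (126.78723907470703, 61.562477111816406), 13.203725814819336)
```

View pics/w5.png

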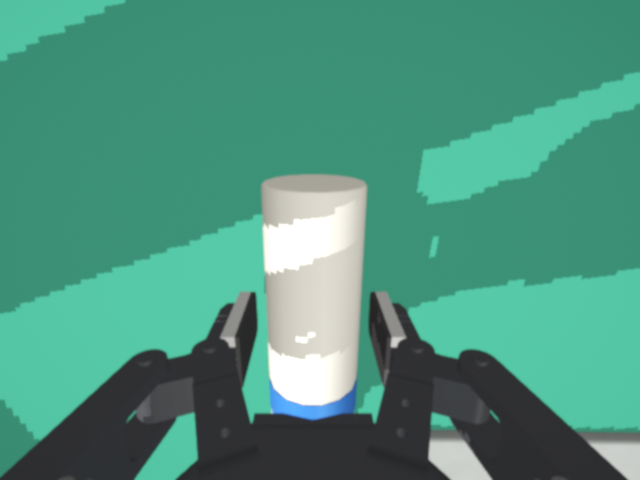

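The bottle lies flat between the fingers and centred: base at row 180, blue band at row 395, straight along the image. Base and nozzle measure +61 and -84 mm along tool x, so the grip is at bottle_mid. I'll grip, lift and carry.

```bash
python3 -m handwheel '[[[0.02,0,0.08,0],[0.02,0,0.07,0],[0,0,0,0]]]'
python3 -m handwheel '[[[0,0,0,0],[0,0,0,0],[0,0,0,0],[0,0,0,0],[0,0,-0.2,0],[0,0,-0.5,0],[0,0,-0.7,0],[0,0,-0.8,0],[0,0,-0.8,0],[0,0,-0.6,0.12],[0,0,0,0]]]' 30 40
python3 -m handwheel '[[[-0.5,0.36,0,0],[-0.75,0.54,0,0],[-0.75,0.54,0,0],[-0.75,0.54,0,0],[-0.75,0.54,0,0],[-0.75,0.54,0,0],[-0.75,0.54,0,0],[-0.75,0.54,0,0],[-0.75,0.54,0,0],[-0.75,0.54,0,0],[-0.3,0.22,0,0],[0,0,0,0],[0,0,0,0]]]'
python3 - <<'E'
from h import *
s=sense();T=R.from_quat(s['tool_rot']).as_matrix()
print(s['tcp_pos'],np.arctan2(T[1,0],T[0,0]),'remain tool units',T.T@(np.array([.611,.030,.033])-s['tcp_pos'])/.025)
for n in ['scene','top','wrist']:
    K,E=pose(n,s);p,d=snapshot(n);np.savez(f'pics/{n}6.npz',p=p,d=d,K=K,E=E)
    hsv=cv2.cvtColor(p,cv2.COLOR_RGB2HSV)
    for nm,lo,hi in [('orange',(3,140,120),(20,255,255)),('white',(0,0,90),(180,60,255)),('blue',(100,150,40),(128,255,255))]:
        c=cloud(K,E,cv2.inRange(hsv,lo,hi)>0,d);r=(c-s['tcp_pos'])@T
        k=(abs(r[:,1])<.021)&(abs(r[:,0])<.12)&(r[:,2]>-.05)&(r[:,2]<0.01);r,c=r[k],c[k]
        if len(r)>5: print(n,nm,len(r),'tool x',np.percentile(r[:,0],[1,50,99]),'y',np.percentile(r[:,1],[1,99]),'top z',np.percentile(c[:,2],98))
E
```

```text
t: 13.65
tcp_pos: [0.5038, 0.2368, 0.0029]
tool_rot: [0.756, 0.655, -0.0, -0.0]
force: [0.1, -0.3, 0.0]
finger_gap: 0.603
gripper_force: 0.0
t: 15.02
tcp_pos: [0.5049, 0.2372, 0.0948]
tool_rot: [0.76, 0.65, 0.002, 0.001]
force: [-0.6, -0.5, -1.9]
finger_gap: 0.452
gripper_force: 40.4
t: 16.65
tcp_pos: [0.6083, 0.03, 0.0929]
tool_rot: [0.76, 0.65, -0.0, -0.001]
force: [0.4, 0.6, -1.6]
finger_gap: 0.457
gripper_force: 40.4
[0.6083 0.03   0.0929] 1.4157150174013013 remain tool units [0.0149 0.1093 2.3973]
scene orange 26 tool x [-0.0826 -0.0724 -0.0637] y [-0.0028  0.0084] top z 0.11886751022038822
scene white 486 tool x [-0.0557  0.0334  0.0616] y [-0.0167  0.0204] top z 0.13212761746921467
top orange 15 tool x [-0.0878 -0.0719 -0.0669] y [-0.009   0.0046] top z 0.12115877273382822
top white 113 tool x [-0.0654 -0.0556 -0.0468] y [-0.0195  0.019 ] top z 0.13308212905634545
top blue 9 tool x [-0.0452 -0.0434 -0.0426] y [-0.0202  0.0135] top z 0.13357112159260087
wrist white 22284 tool x [-0.0267  0.0265  0.0604] y [-0.0195  0.0188] top z 0.12930461950813224
wrist blue 521 tool x [-0.0375 -0.0297 -0.0275] y [-0.0192  0.0176] top z 0.1295268638576431
```

```bash
python3 -m handwheel '[[[0,0.1,0.3,0],[0,0,0.4,0],[0,0,0.4,0],[0,0,0.4,0],[0,0,0.3,0],[0,0,0.2,0],[0,0,0.15,0],[0,0,0.1,0],[0,0,0,0],[0,0,0,0]]]'
```

```text
t: 18.05
tcp_pos: [0.6117, 0.0289, 0.037]
tool_rot: [0.76, 0.65, 0.0, 0.0]
force: [0.2, 0.6, -1.6]
finger_gap: 0.455
gripper_force: 40.4
```

```bash
python3 -m handwheel '[[[0,0,0.06,0],[0,0,0.06,0],[0,0,0,0],[0,0,0,0]]]'; python3 -m handwheel '[[[0,0,0.05,0],[0,0,0,0],[0,0,0,0]]]'
```

```text
t: 18.55
tcp_pos: [0.6115, 0.0289, 0.0338]
tool_rot: [0.76, 0.65, -0.0, -0.0]
force: [0.2, -0.0, -1.7]
finger_gap: 0.454
gripper_force: 40.4
t: 18.92
tcp_pos: [0.6118, 0.0289, 0.0331]
tool_rot: [0.76, 0.65, 0.0, 0.0]
force: [-1.5, 0.4, 3.3]
finger_gap: 0.448
gripper_force: 41.0
```

```bash
python3 -m handwheel '[[[0,0,0,0],[0,0,0,0],[0,0,0,0],[0,0,0,0],[0,0,-0.3,0],[0,0,-0.5,0],[0,0,-0.8,0],[0,0,-1,0],[0,0,-1,0],[0,0,-1,0],[0,0,-1,0],[0,0,-1,0],[0,0,0,0],[0,0,0,0]]]' 62
python3 - <<'E'
from h import *
s=sense();T=R.from_euler('z',0).as_matrix();C=np.array([.611,.030,.05]);a=np.radians(81.1)
S=np.c_[[np.sin(a),-np.cos(a),0],[np.cos(a),np.sin(a),0],[0,0,1]]
print(s['tcp_pos'])
for n in ['scene','top','wrist']:
    K,E=pose(n,s);p,d=snapshot(n);np.savez(f'pics/{n}7.npz',p=p,d=d,K=K,E=E)
    hsv=cv2.cvtColor(p,cv2.COLOR_RGB2HSV)
    for nm,lo,hi in [('orange',(3,140,120),(20,255,255)),('white',(0,0,90),(180,60,255)),('green',(48,120,60),(70,255,255)),('red',(0,180,120),(4,255,255))]:
        m=cv2.inRange(hsv,lo,hi)>0
        c=cloud(K,E,m,d);r=(c-C)@S
        if nm in('orange','white'):
            k=(abs(r[:,0])<.03)&(abs(r[:,1])<.12)&(r[:,2]>0.0)&(r[:,2]<0.03);r=r[k]
        else:
            v=r-[.03,-.225,.0]; k=(np.hypot(v[:,0],v[:,1])<.12)&(r[:,2]>0)
            r=r[k]
            if len(r):
                v=v[k];w=v[np.hypot(v[:,0],v[:,1])>.02]
                print(n,nm,'centroid rel axis',w.mean(0),'angle',np.arctan2(-w[:,1].mean(),-w[:,0].mean()))
        if len(r)>5: print(n,nm,len(r),'x',np.percentile(r[:,0],[1,50,99]),'y',np.percentile(r[:,1],[1,50,99]),'z',np.percentile(r[:,2],[50,98]))
cv2.imwrite('pics/w7.png',p[:,:,::-1])
E
```

```text
t: 20.68
tcp_pos: [0.6109, 0.029, 0.1973]
tool_rot: [0.76, 0.65, -0.0, -0.0]
force: [-0.3, -0.5, -0.6]
finger_gap: 0.729
gripper_force: 0.0
[0.6109 0.029  0.1973]
scene orange 22 x [-0.0027  0.0028  0.0084] y [-0.0847 -0.0739 -0.0646] z [0.0055 0.0108]
scene white 608 x [-0.0147  0.0075  0.0215] y [-0.0576  0.0122  0.0604] z [0.0155 0.0219]
scene green centroid rel axis [-0.033  -0.0268  0.0079] angle 0.6828689797794456
scene green 66 x [-0.0108  0.0213  0.0445] y [-0.2591 -0.2284 -0.2088] z [0.0096 0.0165]
scene red centroid rel axis [-0.079   0.0014  0.0305] angle -0.01834543725606898
scene red 88 x [-0.074  -0.0486 -0.0246] y [-0.2308 -0.2229 -0.217 ] z [0.0309 0.0362]
top orange 15 x [-0.0069  0.0016  0.0062] y [-0.0845 -0.0764 -0.0683] z [0.0055 0.0143]
top white 100 x [-0.0189 -0.0029  0.0198] y [-0.0667 -0.0565 -0.0476] z [0.0146 0.0239]
top green centroid rel axis [-0.0295 -0.0264  0.0089] angle 0.7304162122603811
top green 92 x [-0.0138  0.0066  0.0345] y [-0.2639 -0.2469 -0.2151] z [0.0092 0.0185]
top red centroid rel axis [-0.0828 -0.0048  0.0324] angle 0.05747798987712021
top red 101 x [-0.078  -0.0521 -0.0277] y [-0.2367 -0.2296 -0.2231] z [0.0326 0.0396]
wrist orange 162 x [-0.005   0.0009  0.0065] y [-0.0846 -0.0739 -0.0664] z [0.006  0.0086]
wrist white 5497 x [-0.0181  0.0008  0.0203] y [-0.0576  0.0132  0.0591] z [0.0173 0.0205]
```

View pics/w7.png

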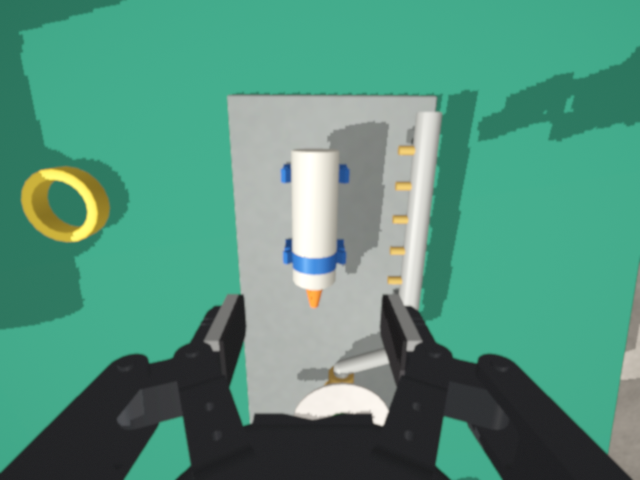

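The bottle rests in both saddles, nozzle towards the dial: nozzle tip at (315,305), base at (315,150). It measures x ≈ 1 mm, mid y ≈ 0, top at 70 mm. Next comes the lever: turn the tool a quarter turn and go above the grip.

```bash
python3 -m handwheel '[[[0,0,0,1],[0,0,0,1],[0,0,0,1],[0,0,0,1],[0,0,0,1],[0,0,0,1],[0,0,0,1],[0,0,0,1],[0,0,0,1],[0,0,0,1],[0,0,0,1],[0,0,0,1],[0,0,0,1],[0,0,0,1],[0,0,0,1],[0,0,0,0]]]' 45
python3 -m handwheel '[[[-0.23,0.99,0,0],[-0.23,0.99,0,0],[-0.23,0.99,0,0],[-0.23,0.99,0,0],[-0.23,0.99,0,0],[-0.23,0.99,0,0],[-0.23,0.99,0,0],[-0.23,0.99,0,0],[-0.23,0.99,0,0],[0,0,0,0],[0,0,0,0]]]'
python3 - <<'E'
from h import *
s=sense();K,E=pose('wrist',s);p,d=snapshot('wrist');cv2.imwrite('pics/w8.png',p[:,:,::-1]);np.savez('pics/w8.npz',p=p,d=d,K=K,E=E)
T=R.from_quat(s['tool_rot']).as_matrix();print(s['tcp_pos'],np.arctan2(T[1,0],T[0,0]),s['q'])
A=np.array([.6058,-.1969])
for c,z in [('red',.082),('green',.058)]:
    for ce,st,m in blobs(p,c,40):
        q=cloud(K,E,m,d);r=(q-s['tcp_pos'])@T
        print(c,ce.round(1),st,np.median(q,0),'ray@z',onz(K,E,ce,z),'tool',np.median(r,0),cv2.minAreaRect((q[:,:2]*1000).astype(np.float32)))
E
```

```text
t: 22.82
tcp_pos: [0.611, 0.029, 0.1966]
tool_rot: [0.997, -0.077, -0.001, -0.0]
force: [0.1, 0.1, -0.8]
finger_gap: 0.525
gripper_force: 0.0
t: 24.2
tcp_pos: [0.5258, -0.1826, 0.1973]
tool_rot: [0.997, -0.077, -0.0, -0.0]
force: [0.5, 0.5, -0.9]
finger_gap: 0.528
gripper_force: 0.0
[ 0.5258 -0.1826  0.1973] -0.15510036041845907 [-0.5352  0.4794  1.6411  0.0006  1.0218  1.1903]
red [319.  227.1] [ 310  197   18   62 1039] [ 0.5276 -0.1874  0.0811] ray@z [ 0.5278 -0.1874  0.082 ] tool [0.0025 0.0046 0.1162] ((526.4183959960938, -187.08055114746094), (13.212358474731445, 51.04348373413086), 82.01898193359375)
green [316.2 118.7] [298 103  38  38 471] [ 0.6095 -0.198   0.0605] ray@z [ 0.6083 -0.1978  0.058 ] tool [0.0851 0.0014 0.1367] ((606.2415771484375, -197.63018798828125), (28.924333572387695, 27.014833450317383), 84.25887298583984)
green [344.6 159.2] [326 138  38  43 763] [ 0.5741 -0.2158  0.0578] ray@z [ 0.5741 -0.2157  0.058 ] tool [0.0531 0.0254 0.1395] ((573.8136596679688, -215.83726501464844), (31.794265747070312, 15.431071281433105), 29.872798919677734)
```

View pics/w8.png

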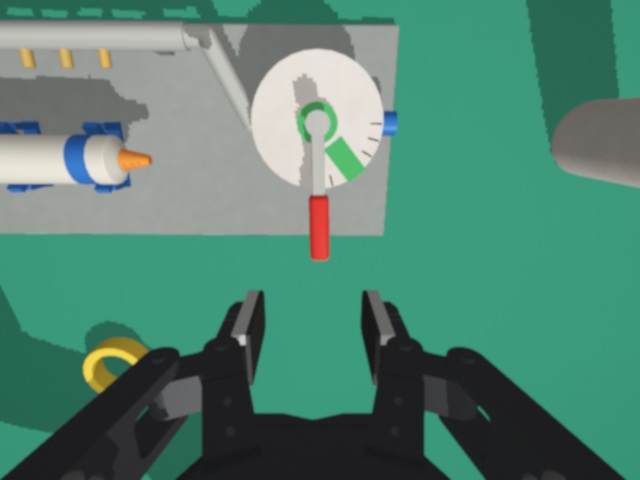

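The view shows the red grip at (319,227) between the fingers, the stem at (316,120) and the green marker at (345,159). The marker is about 38.8° (0.68 rad) counter-clockwise from the lever. I'll descend and grip.

```bash
python3 -m handwheel '[[[0,0.15,0.5,0],[0,0,0.9,0],[0,0,0.9,0],[0,0,0.9,0],[0,0,0.9,0],[0,0,0.9,0],[0,0,0.5,0],[0,0,0,0]]]'
python3 -m handwheel '[[[0,0,0,0],[0,0,0,0],[0,0,0,0],[0,0,0,0],[0,0,0,0],[0,0,0,0]]]' 5 20
python3 - <<'E'
from h import *
s=sense();T=R.from_quat(s['tool_rot']).as_matrix();A=np.array([.606,-.1972]);v=s['tcp_pos'][:2]-A
print(np.hypot(*v),np.degrees(np.arctan2(v[1],v[0])),np.degrees(np.arctan2(T[1,0],T[0,0])))
E
```

```text
t: 25.25
tcp_pos: [0.5246, -0.1861, 0.0589]
tool_rot: [0.997, -0.077, -0.001, -0.001]
force: [-1.1, 0.0, -0.1]
finger_gap: 0.526
gripper_force: 0.0
t: 26.0
tcp_pos: [0.5258, -0.187, 0.0609]
tool_rot: [0.997, -0.078, 0.001, 0.0]
force: [0.2, 2.0, 6.0]
finger_gap: 0.18
gripper_force: 22.7
0.08084836079634483 172.75590038841287 -8.903764692426819
```

```bash
python3 -m handwheel '[[[0.005,0.17,0,-0.5],[0.005,0.17,0,-0.5],[0.005,0.17,0,-0.5],[0.005,0.17,0,-0.5],[0.005,0.17,0,-0.5],[0.005,0.17,0,-0.5],[0.005,0.17,0,-0.5],[0.005,0.17,0,-0.5],[0.005,0.17,0,-0.5],[0.005,0.17,0,-0.5],[0.005,0.17,0,-0.5],[0.005,0.17,0,-0.5],[0.005,0.16,0,-0.45],[0,0,0,0],[0,0,0,0],[0,0,0,0]]]'
python3 -m handwheel '[[[0,0,0,0],[0,0,0,0],[0,0,0,0],[0,0,0,0],[0,0,-0.3,0],[0,0,-0.6,0],[0,0,-1,0],[0,0,-1,0],[0,0,-1,0],[0,0,-1,0],[0,0,-0.6,0],[0,0,0,0],[0,0,0,0]]]' 42
python3 - <<'E'
from h import *
s=sense();K,E=pose('wrist',s);p,d=snapshot('wrist');cv2.imwrite('pics/w9.png',p[:,:,::-1]);np.savez('pics/w9.npz',p=p,d=d,K=K,E=E)
T=R.from_quat(s['tool_rot']).as_matrix();print(s['tcp_pos'],np.degrees(np.arctan2(T[1,0],T[0,0])))
A=np.array([.606,-.1973])
for c in ['red','green']:
    for ce,st,m in blobs(p,c,40):
        q=cloud(K,E,m,d);v=q[:,:2].mean(0)-A
        print(c,ce.round(1),st,q.mean(0),'dir',np.degrees(np.arctan2(v[1],v[0]))%360,cv2.minAreaRect((q[:,:2]*1000).astype(np.float32)))
E
```

```text
t: 28.0
tcp_pos: [0.5363, -0.2394, 0.0609]
tool_rot: [0.966, 0.257, 0.001, 0.0]
force: [2.4, 3.1, 5.3]
finger_gap: 0.181
gripper_force: 23.4
t: 29.62
tcp_pos: [0.5347, -0.2394, 0.1969]
tool_rot: [0.966, 0.257, -0.0, -0.001]
force: [0.1, -0.0, -0.6]
finger_gap: 0.493
gripper_force: 0.0
[ 0.5347 -0.2394  0.1969] 29.7834208863974
red [313.8 226.2] [ 305  196   18   62 1036] [ 0.5377 -0.238   0.081 ] dir 210.7842604668679 ((536.7960815429688, -238.5077362060547), (50.96341323852539, 13.33239459991455), 30.728618621826172)
green [312.1 117.4] [294 102  38  37 448] [ 0.608  -0.1964  0.0607] dir 25.77671607639265 ((606.296142578125, -197.53880310058594), (26.3991756439209, 28.667139053344727), 29.770925521850586)
green [303.8 170. ] [303 149   3  39  96] [ 0.5693 -0.2105  0.0577] dir 199.85568463341565 ((570.6484985351562, -210.0094451904297), (30.7404727935791, 1.7025792598724365), 29.286489486694336)
```

View pics/w9.png

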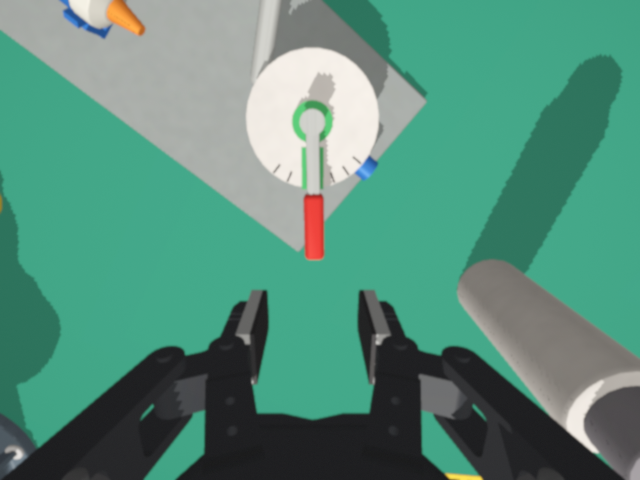

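The lever lies over the green marker: grip at (314,226), stem at (312,120), and green edges visible on both sides at columns 303 and 322. It reads 210.7° against about 209.6° (≈0.02 rad off). I'll do a final bottle check and hand in.

```bash
python3 - <<'E'
from h import *
C=np.array([.611,.030,.05]);a=np.radians(81.1)
S=np.c_[[np.sin(a),-np.cos(a),0],[np.cos(a),np.sin(a),0],[0,0,1]]
p,d=snapshot('scene');K,E=pose('scene');hsv=cv2.cvtColor(p,cv2.COLOR_RGB2HSV)
ok=True
for nm,lo,hi in [('orange',(3,140,120),(20,255,255)),('white',(0,0,90),(180,60,255))]:
    r=(cloud(K,E,cv2.inRange(hsv,lo,hi)>0,d)-C)@S
    r=r[(abs(r[:,0])<.03)&(abs(r[:,1])<.12)&(r[:,2]>0)&(r[:,2]<.03)]
    y=np.percentile(r[:,1],[1,99]);print(nm,y,np.percentile(r[:,2],98))
    if nm=='white': ok=abs(y[1]-.060)<.006
s=sense();print(s['force'],s['qd'])
if ok: print(sign_off())
E
```

```text
orange [-0.084  -0.0655] 0.010155183124194146
white [-0.0574  0.0606] 0.022498476507038703
[-0.1372 -0.6801 -0.2592] [-0.0018  0.0053 -0.0027  0.0012 -0.0007  0.0004]
the job is handed in; nothing more can be done
None
```

The job is handed in: the bottle lies released on both saddles with its nozzle towards the valve, the lever measured about 0.02 rad from the green marker, and the flask, jar and roll were never approached.

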